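# Set the air regulator to its mark and slide the lock over the knob

### The job

Turn the regulator's knob until its nose points at the long mark on the deck and let go of it. Then take the forked lock plate from the bench, feel for the guide's mouth, feed it flat under the overhanging lips and slide it gently, without forcing it, until its shoulders are fully home against the guide and the fork straddles the knob; let go, with the knob still on the mark. Leave the slotless plate, the plaster moulds and the other loose things where they are.

Things in the scene. Friction and masses are not known exactly. Their poses are not given: they have to be found in the camera images.
- regulator: Grey air-regulator block fixed to the bench; flat deck 50 mm above the bench, 110 mm wide. Origin on the bench under the knob's axis; x along the block, the way the lock is slid; z up. Block from x = -220 to +75 mm; from x = -220 to -112 the deck is a bare apron. On the -y side a gauge reaches out to 124 mm, 49 mm high; at the +x end a pipe stub reaches x = 105 mm.
- guide_mouth (a point): Nominal middle of the aluminium guide's mouth, at deck level (x = -112 mm, y = 0 in the regulator's frame). The guide runs to x = -57: two walls 19 mm high, 69.5 mm apart inside and 12 thick, each with a lip overhanging 12 mm inwards, 13 mm above the deck. It is bolted through slots and sits up to 7 mm to either side (y) of this point, which is not reported: find it by touch or sight.
- home (a point): Where the lock's origin is when fully home: x = -126, z = 50 mm in the regulator's frame, y = 0 plus the guide's unreported offset (up to 7 mm), the lock's axes parallel to the regulator's. The lock's shoulders then touch the guide's mouth, a hard stop.
- knob (a joint): Angle of the knob, rad: 0 when the nose points at the mark, growing clockwise seen from above; range -2.9 to 0.4. It starts between -1.9 and -2.7: turn it clockwise, more than one grasp can do. Seen from above, the nose points along the regulator's x turned clockwise by this angle. Friction (0.06 N m) holds it where it is left.
- knob_top (a point): Top of the knob, on its vertical axis, 90 mm above the bench. The knob is a black upright bar 66 mm long (from 35 mm behind the axis, round tail, to 31 mm ahead), 16 mm thick and 39 mm tall, from 1 mm above the deck. The white line on top lies towards the nose. No obstacle within 55 mm of the axis.
- knob_nose (a point): End of the knob's narrow nose (6 mm wide), 45 mm from the axis and 84 mm above the bench.
- mark (a point): Middle of the long dark mark (22 x 6 mm) on the deck, at x = 61 mm, y = 0 in the regulator's frame; the ten other ticks are short and thin.
- lock: Loose flat steel lock plate, about 0.2 to 0.42 kg, 10 mm thick, 170 mm long, forked at its front. Origin on its underside below the middle of the fin; x towards the fork, z up. Cross piece (the shoulders) from x = -14 to +14 mm, 88 mm wide; ahead of it the plate is 66 mm wide. The fin for gripping stands on the cross piece: 14 mm thick along x, 36 mm wide along y, top 52 mm above the underside.
- lock_tip (a point): Point midway between the tips of the lock's fork, at its underside, 156 mm ahead of the lock's origin. The two tines are 15 mm wide with square ends, 66 mm over both; the slot between them is 36 mm wide and runs from 86 mm ahead of the origin to the tips.
- blank: Loose steel plate of the same outline and fin but with no slot (square solid front). Not used; leave it. It and the lock may lie in either of two places.
- mould_half: Loose open plaster half mould, 70 x 100 x 50 mm, origin under its middle. Leave it.
- mould_dome: Loose plaster dome, 100 mm across, 62 high, origin under its middle. Leave it.
- mould_ring: Loose plaster ring, 110 mm across, 50 high, origin under its middle. Leave it.
- jar: Loose jar, 70 mm across, 90 high, origin under its middle. Leave it.
- brush: Loose brush lying on the bench. Leave it.
- mallet: Loose mallet lying on the bench. Leave it.

How it is judged (in metres and radians):
On the way, in this order (a step that is already met when the one before it is completed fails the run):
1. the knob is set to the mark (within 0.1 rad) and let go, the lock not yet in the guide (value of joint knob between -0.1 and 0.1 rad and contact force between the fingers and anything else below 0.5 N and x of lock_tip in the frame of regulator below -0.112 m), for 0.2 s.
2. the fork is under the lips of the guide, flat on the deck, the knob still on the mark (value of joint knob between -0.1 and 0.1 rad and x of lock_tip in the frame of regulator between -0.09 and -0.035 m and y of lock_tip in the frame of regulator between -0.011 and 0.011 m and z of lock_tip in the frame of regulator between 0.046 and 0.056 m), for 0.05 s.
At the end, for the whole second after the job is handed in: The knob is within 0.1 rad of the mark; the lock lies flat on the deck in the guide, straight within 0.06 rad, its shoulders within 4 mm of the guide's mouth and within 10 mm of the block's middle line, at rest and let go; every other loose thing is within 30 mm of where it stood (value of joint knob between -0.1 and 0.1 rad and x of lock in the frame of regulator between -0.13 and -0.122 m and y of lock in the frame of regulator between -0.01 and 0.01 m and z of lock in the frame of regulator between 0.047 and 0.053 m and angle between the x axis of lock and the x axis of regulator, either way round below 0.06 rad and angle between lock's own z axis and vertical below 0.05 rad and linear speed of lock below 0.01 m/s and velocity of joint knob below 0.05 rad/s and contact force between the fingers and lock below 0.5 N and distance of each of blank, mould_half, mould_dome, mould_ring, jar, brush, mallet from where it was at the start of the episode below 0.03 m); the robot touches nothing.
It fails at once if the lock is forced: pressed against the regulator or its knob with more than 60 N (contact force between lock and regulator above 60 N).
It fails at once if a bystander is disturbed (moved more than 30 mm) (distance of any of blank, mould_half, mould_dome, mould_ring, jar, brush, mallet from where it was at the start of the episode above 0.03 m).
It also fails if it takes over 72 s, if anything falls off the work surface, if the arm or the gripper's body presses on something with over 40 N, if the wrist force passes 120 N, or if a joint passes its speed limit or range.

### The arm

A 6-joint arm with a two-finger parallel gripper is mounted at the origin on the work surface. World frame = base frame: x ahead of the robot, y to its left, z up, the work surface at z = 0. Lengths are in m, angles in degrees, forces in N, time in s.
With the tool pointing down it reaches from about 0.25 to 0.725 m from the base axis. Payload 9.7 kg.
Tool frame: the origin (TCP) lies midway between the tips of the shut fingers; the grasp point (between the pads) lies 19 mm behind it; x points along the fingers, y is the direction in which the jaws open and shut, and the axes are right-handed (so a half turn about x gives the same grasp; the last joint's range is limited). The gripper opens to 85 mm and grips with 20 to 120 N. Pads are 22 mm wide; open, the fingers measure 114 mm over their backs; the gripper's body (76 mm by 85 mm) begins 54 mm behind the grasp point. The pads swing forward as they close: fully open they stand 13 mm farther back than shut.
Start: joints at [-63.255, 4.979, 10.078, 95.1, 0, 90], TCP at [0.248, -0.491, 0.231] pointing down, gripper open.
Joint ranges: [-179.16, 179.16], [-48.56, 103.87], [-65.8, 70.77], [-126.05, 130.52], [-82.76, 87.17], [-180, 180]. Speed limits (degrees/s): [127.2, 127.2, 147.25, 180, 180, 180].

### API

Orientations are given as [roll, pitch, yaw] about the fixed x, y, z axes, in that order (R = Rz(yaw) Ry(pitch) Rx(roll)).
In Python, from workcell import bot, cams gives the robot as it stands.
- The arm moves only by the tool apply_moves, never from a script. Its argument "commands" is a list of rows, each a list of 5 numbers: the shift along the tool's x, y, z in m, then the turn about the tool's x in rad, then the opening, from -1 (shut) to 1 (fully open). In form: [[tx, ty, tz, roll, hand], ...]. A call has 1 to 12 rows; each row is the pose to reach, as a shift and turn from the pose measured when the call began, along the tool's axes at that moment; what a row does not reach only later rows make up. A row lasts 1/10 s, in which the tool goes at most 50 mm and 8.59 degrees, less where a joint would pass 70% of its speed; a pose out of reach is approached as far as the arm can. A call with a gripper value outside its range is refused whole. The fingers move at their own pace and stop on an object; "newtons" is the grip in N (left out, the last holds). Time passes only in rows, so rows that repeat a pose let the fingers close. It gives the time, the measured TCP pose, the force and the opening at its end, in the units of the state.
- bot.get_obs(): the state, without advancing time (a new reading comes with each control period).
- cams.camera(name): name is "scene" or "top" or "wrist"; returns a dict with "frame" (400x640x3 uint8, blue, green, red), "depth" (400x640 float32, m along the optical axis (not along the pixel's ray), 0 where there is no reading), "camera_matrix" (3x3 intrinsics, pixels), "D" ([k1, k2, p1, p2, k3] as OpenCV has them; the pictures are not rectified), "R" (3x3) and "t" (3): a world point X has camera coordinates R X + t; the wrist camera has in their place "mount" (4x4, takes a point from camera to tool coordinates, whose origin is the TCP and whose axes are the tool frame's). Camera axes: x right, y down, z forward; pixel columns grow to the right and rows downward; lengths in m; the calibration is good to about 2 mm. A picture is of the moment at which its call begins: read the wrist's pose just before it.
- bot.job_done(): hands the job in, once; it reports no verdict.
Trained networks look in the newest picture that a camera, given by its name, has taken for a name from the list of things; names that differ only in an ending like _2 or _b are one class to them, and where a whole thing is asked for, a point or a joint stands for the part that bears it (a point fixed in the world has none). Each returns a list of dicts, best first, with "confidence" (0 to 1); they miss things now and then, are a little off and sometimes report something else, mostly with a low value. They report only what shows in the picture. A call takes as long as a camera call.
- cams.spot_in(name, camera): "rect" ([left, top, right, bottom] in pixels, round what is visible of it).
The state is a dict: "time": time; "q": joint angles; "qd": joint speeds; "joint_efforts": joint torques, N m; "ee_pos": TCP position; "tcp_rot": TCP orientation; "wrist_force": force on the tool from outside, world axes, zero at the start; "torque": the same for the moment, N m; "opening": finger opening in m.
Only numpy, scipy, OpenCV 4.12 (cv2) and the standard library are available. Lean on these libraries where they do the work, as an engineer would, in place of code of your own. Each camera call takes 0.05 s, during which the arm holds its last target. There are 200 camera calls.

## Working session

There is one attempt and no reset: what is moved stays moved. The work goes in short steps, Python scripts to look and compute and a tool call to move; the robot and the scene stay as the last step left them, time stands still between calls to the robot, and variables do not carry over. Pictures are saved under pics/ and viewed, about 8 in all and at most 12, crops included, and the job is handed in when it is done.

Besides the shell and the picture viewer there is one more tool, called after "Request:" in YAML: its name, and indented under it one key for each argument. apply_moves: Moves the arm, as the interface text tells. Its arguments: {"type":"object","properties":{"commands":{"type":"array"},"newtons":{"type":"number"}},"required":["commands"]}

```bash
ls; mkdir -p pics; cat > h.py <<'E'
import numpy as np, cv2, json
from workcell import bot, cams
from scipy.spatial.transform import Rotation as Ro
def pose():
    o=bot.get_obs(); return np.array(o["ee_pos"]), o
def toolR(o): return Ro.from_euler('xyz',o["tcp_rot"],degrees=True).as_matrix()
def extr(c,o=None):
    # world->cam
    if "R" in c and c.get("R") is not None: return np.array(c["R"]),np.array(c["t"])
    M=np.array(c["mount"]); T=np.eye(4); T[:3,:3]=toolR(o); T[:3,3]=o["ee_pos"]
    W=np.linalg.inv(T@M); return W[:3,:3],W[:3,3]
def rays(c,uv):
    return cv2.undistortPoints(np.array(uv,float).reshape(-1,1,2),np.array(c["camera_matrix"]),np.array(c["D"],float)).reshape(-1,2)
def onplane(c,uv,z,o=None):
    R,t=extr(c,o); n=rays(c,uv); d=np.c_[n,np.ones(len(n))]@R; C=-R.T@t
    s=(z-C[2])/d[:,2]; return C+d*s[:,None]
def cloud(c,o=None):
    D=c["depth"]; v,u=np.mgrid[0:D.shape[0],0:D.shape[1]]
    n=rays(c,np.c_[u.ravel(),v.ravel()]); z=D.ravel(); P=np.c_[n*z[:,None],z]
    R,t=extr(c,o); W=(P-t)@R; W[z==0]=np.nan; return W.reshape(*D.shape,3)
def proj(c,X,o=None):
    R,t=extr(c,o); return cv2.projectPoints(np.array(X,float).reshape(-1,1,3),cv2.Rodrigues(R)[0],t,np.array(c["camera_matrix"]),np.array(c["D"],float))[0].reshape(-1,2)
E
python3 - <<'E'
from h import *
o=bot.get_obs(); print({k:np.round(v,3).tolist() for k,v in o.items()})
for n in ["top","scene"]:
    c=cams.camera(n); cv2.imwrite(f"pics/{n}0.png",c["frame"]); 
    if n=="top": np.savez("top0.npz",**{k:np.array(v) for k,v in c.items()})
    for k in ["regulator","knob","knob_top","mark","lock","blank","guide_mouth"]:
        try: print(n,k,[(np.round(d["rect"]).tolist(),round(d["confidence"],2)) for d in cams.spot_in(k,n)[:3]])
        except Exception as e: print(k,e)
E
```

```text
pics
{'time': 0.0, 'q': [-63.254, 5.012, 10.034, 95.102, -0.0, 90.002], 'qd': [-0.03, 0.005, 0.013, -0.031, 0.018, 0.061], 'joint_efforts': [-0.0, -52.039, 46.48, 0.016, 0.0, 0.0], 'ee_pos': [0.247, -0.491, 0.231], 'tcp_rot': [-89.983, 89.92, 116.762], 'wrist_force': [-0.388, 0.284, 0.244], 'torque': [-0.006, 0.036, 0.029], 'opening': 0.085}
top regulator [([219.0, 152.0, 336.0, 222.0], 0.6)]
top knob [([245.0, 183.0, 266.0, 201.0], 0.72)]
top knob_top [([222.0, 152.0, 333.0, 223.0], 0.74), ([247.0, 182.0, 266.0, 199.0], 0.53)]
top mark [([193.0, 253.0, 237.0, 314.0], 0.64), ([220.0, 154.0, 332.0, 223.0], 0.58), ([264.0, 252.0, 300.0, 281.0], 0.44)]
top lock [([363.0, 161.0, 423.0, 201.0], 0.77), ([192.0, 252.0, 240.0, 311.0], 0.67), ([261.0, 255.0, 298.0, 280.0], 0.18)]
top blank [([368.0, 223.0, 428.0, 261.0], 0.82), ([227.0, 154.0, 330.0, 228.0], 0.44)]
top guide_mouth [([220.0, 153.0, 333.0, 224.0], 0.56), ([367.0, 221.0, 431.0, 260.0], 0.46)]
scene regulator [([311.0, 162.0, 400.0, 238.0], 0.57), ([363.0, 177.0, 392.0, 185.0], 0.47)]
scene knob [([363.0, 178.0, 389.0, 186.0], 0.74)]
scene knob_top [([365.0, 176.0, 386.0, 191.0], 0.53)]
scene mark [([310.0, 167.0, 406.0, 237.0], 0.86)]
scene lock [([263.0, 262.0, 326.0, 307.0], 0.67)]
scene blank [([221.0, 218.0, 275.0, 275.0], 0.87), ([300.0, 147.0, 331.0, 182.0], 0.65)]
scene guide_mouth [([312.0, 168.0, 401.0, 242.0], 0.55)]
```

```bash
python3 - <<'E'
from h import *
c=dict(np.load("top0.npz")); f=c["frame"]
cv2.imwrite("pics/a.png",cv2.resize(f[140:320,185:435],None,fx=3.2,fy=3.2,interpolation=cv2.INTER_CUBIC))
print(c["camera_matrix"],-c["R"].T@c["t"],c["R"])
W=cloud(c); 
m=(abs(W[...,2]-0.05)<0.006); n,l,s,ce=cv2.connectedComponentsWithStats(m.astype(np.uint8))
for i in range(1,n):
    if s[i,4]>60: print(s[i],W[l==i].mean(0))
E
```

```text
[[364.68665532   0.         321.8533373 ]
 [  0.         364.68665532 199.98608705]
 [  0.           0.           1.        ]] [ 0.44908025 -0.03648477  1.09855421] [[-1.43636986e-02 -9.99894459e-01 -2.18043679e-03]
 [-9.93940200e-01  1.45157687e-02 -1.08959493e-01]
 [ 1.08979644e-01  6.02162457e-04 -9.94043799e-01]]
[189  83  48  39 134] [0.89526419 0.31585053 0.04987919]
[141  84  47   9  94] [0.91834769 0.44623518 0.05021553]
[500 107  32  77 172] [ 0.70118283 -0.5776221   0.04992628]
[348 114  38  37 756] [ 0.76301084 -0.16994478  0.05038689]
[302 119  26  25 225] [ 0.76697284 -0.0177267   0.05091801]
[220 120  70   6 100] [0.79686398 0.15862075 0.04987488]
[262 152  21  22 357] [0.67658757 0.10848646 0.04900812]
[ 228  169  106   54 3269] [0.5787178  0.08147186 0.05079305]
[414 180   9  12  61] [ 0.60204933 -0.31532903  0.05219789]
[113 189   9  50 115] [0.53530246 0.55988173 0.0498119 ]
[421 233   8  13  61] [ 0.44743113 -0.32830488  0.05258098]
[260 253  37  28 515] [0.37643894 0.0903643  0.05058113]
```

View pics/a.png

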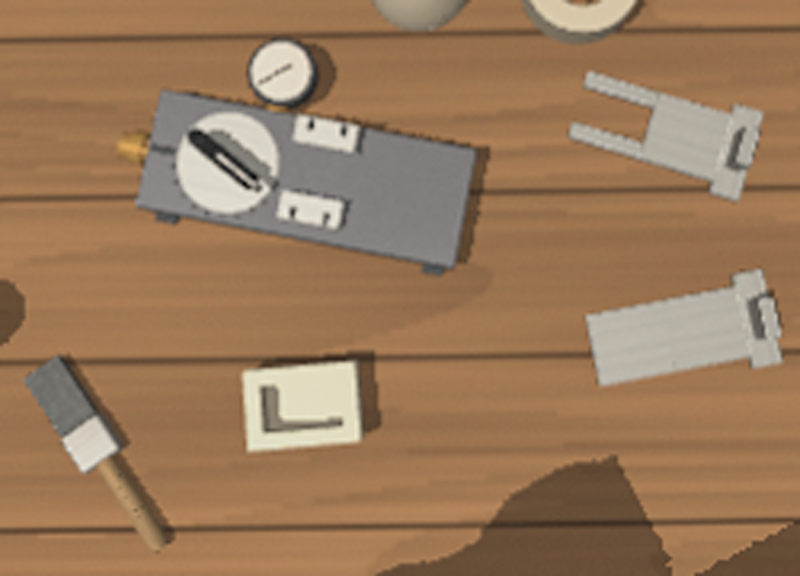

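The crop shows the regulator with its mark end at the left (crop 150,150), the gauge above it (283,72), and the knob nose pointing right and down (268,188). The forked lock is at upper right with its fin at (740,150), and the solid blank is below it.

```bash
python3 - <<'E'
from h import *
c=dict(np.load("top0.npz"))
px=lambda a:np.array(a)/3.2+[185,140]-0.3
P=onplane(c,px([(165,92),(475,148),(455,268),(137,207)]),0.05)[:,:2]; print(P.round(4))
ideal=np.array([(75,-55),(-220,-55),(-220,55),(75,55)])/1000
def fit(a,b):
    am,bm=a.mean(0),b.mean(0); U,S,V=np.linalg.svd((a-am).T@(b-bm)); R=V.T@np.diag([1,np.linalg.det(V.T@U.T)])@U.T
    return R,bm-R@am,np.abs((R@(a-am).T).T+bm-b).max()
R,t,e=fit(ideal,P); print("reg",t,np.degrees(np.arctan2(R[1,0],R[0,0])),e)
K=onplane(c,px([(197,137),(265,187)]),0.09)[:,:2];print("knob tail,nose",K, np.degrees(np.arctan2(*(K[1]-K[0])[::-1])))
N=onplane(c,px([(268,188)]),0.084)[:,:2]; print(N)
# lock: tips mid and shoulder corners at z=.01
L=onplane(c,px([(590,74),(572,131),(738,104),(735,199)]),0.01)[:,:2]; print(L.round(4))
idl=np.array([(156,-33),(156,33),(14,-44),(-14,44)])/1000
R,t,e=fit(idl,L); print("lock",t,np.degrees(np.arctan2(R[1,0],R[0,0])),e)
W=cloud(c); m=(abs(W[...,2]-.052)<.008); m[:,:355]=0; m[:150]=0
for r in [(150,210),(210,270)]:
    q=W[r[0]:r[1]][m[r[0]:r[1]]]; print("fin",q.mean(0),len(q))
B=onplane(c,px([(588,317),(602,384)]),0.01)[:,:2]; print("blank front",B)
E
```

```text
[[ 0.6605  0.2132]
 [ 0.6046 -0.0692]
 [ 0.496  -0.0493]
 [ 0.5552  0.2374]]
reg [0.59348339 0.15407862] 78.54042300850827 0.003424195743931102
knob tail,nose [[0.61197589 0.17513393]
 [0.56704203 0.11543123]] -126.96610698639546
[[0.56682369 0.11370285]]
[[ 0.6799 -0.1809]
 [ 0.6254 -0.1623]
 [ 0.649  -0.3204]
 [ 0.5586 -0.3137]]
lock [ 0.60278187 -0.31805031] 70.96457132631674 0.004977968522242193
fin [ 0.63163245 -0.48331416  0.05173849] 207
fin [ 0.44824906 -0.32796652  0.05309864] 69
blank front [[ 0.45058479 -0.17250624]
 [ 0.38890267 -0.18373782]]
```

```bash
cat >> h.py <<'E'
def plan(xyz,ang):
    """tool shift and roll (deg->rad, shortest) to reach world TCP xyz with tool y at world angle ang, tool down"""
    o=bot.get_obs(); R=toolR(o); d=R.T@(np.array(xyz)-o["ee_pos"]); th=np.degrees(np.arctan2(R[1,1],R[0,1]))
    roll=(th-ang+180)%360-180
    print("shift",d.round(4),"roll",round(np.radians(roll),3),"deg",round(roll,1),"| now",np.round(o["ee_pos"],4),"ang",round(th,2),"q",np.round(o["q"],1),"t",round(o["time"],2),"F",np.round(o["wrist_force"],1),"open",round(o["opening"],4))
E
python3 - <<'E'
from h import *
plan([.54,.10,.26],143)
c=cams.camera("wrist"); print(np.round(c["mount"],3).tolist(), np.round(c["camera_matrix"],0).tolist())
E
```

```text
shift [-0.0287 -0.3963 -0.5272] roll 2.683 deg 153.7 | now [ 0.2475 -0.4911  0.2313] ang -63.26 q [-63.3   5.   10.1  95.1   0.   90. ] t 0.8 F [ 0.1 -0.3  0.8] open 0.0856
[[-0.001, -0.322, 0.947, -0.142], [1.0, -0.0, 0.001, -0.002], [-0.0, 0.947, 0.322, -0.083], [0.0, 0.0, 0.0, 1.0]] [[344.0, 0.0, 317.0], [0.0, 344.0, 200.0], [0.0, 0.0, 1.0]]
```

Request:
apply_moves:
  commands:
    - [-0.03,-0.033,-0.044,-0.15,0.2]
    - [-0.03,-0.066,-0.088,-0.3,0.2]
    - [-0.03,-0.099,-0.132,-0.45,0.2]
    - [-0.03,-0.132,-0.176,-0.6,0.2]
    - [-0.03,-0.165,-0.22,-0.75,0.2]
    - [-0.03,-0.198,-0.264,-0.9,0.2]
    - [-0.03,-0.231,-0.308,-1.05,0.2]
    - [-0.03,-0.264,-0.352,-1.2,0.2]
    - [-0.03,-0.297,-0.396,-1.35,0.2]
    - [-0.03,-0.33,-0.44,-1.5,0.2]
    - [-0.03,-0.363,-0.484,-1.65,0.2]
    - [-0.03,-0.396,-0.527,-1.8,0.2]

```text
time: 2.05
ee_pos: [0.5116, 0.0429, 0.2615]
tcp_rot: [39.0, 90.0, -10.8]
wrist_force: [1.2, -0.7, 0.4]
opening: 0.0509
```

```bash
python3 -c "
from h import *
plan([.54,.10,.26],143)"
```

```text
shift [ 0.0015  0.0585 -0.0252] roll -1.793 deg -102.8 | now [0.5116 0.0429 0.2615] ang 40.25 q [ 4.8  0.7  9.  98.3 -0.  54.6] t 2.05 F [ 1.2 -0.7  0.4] open 0.0509
```

Request:
apply_moves:
  commands:
    - [0,0.058,-0.025,-0.15,0.2]
    - [0,0.058,-0.025,-0.3,0.2]
    - [0,0.058,-0.025,-0.45,0.2]
    - [0,0.058,-0.025,-0.6,0.2]
    - [0,0.058,-0.025,-0.75,0.2]
    - [0,0.058,-0.025,-0.9,0.2]
    - [0,0.058,-0.025,-1.05,0.2]
    - [0,0.058,-0.025,-1.2,0.2]
    - [0,0.058,-0.025,-1.35,0.2]
    - [0,0.058,-0.025,-1.5,0.2]
    - [0,0.058,-0.025,-1.65,0.2]
    - [0,0.058,-0.025,-1.79,0.2]

```text
time: 3.25
ee_pos: [0.5398, 0.0995, 0.2616]
tcp_rot: [-54.8, 90.0, -1.6]
wrist_force: [-0.4, 0.7, -0.1]
opening: 0.0515
```

```bash
python3 - <<'E'
from h import *
o=bot.get_obs();c=cams.camera("wrist"); np.savez("w1.npz",o=json.dumps({k:np.array(v).tolist() for k,v in o.items()}),**{k:np.array(v) for k,v in c.items()})
cv2.imwrite("pics/w1.png",c["frame"])
plan([.5935,.154,.12],143)
def r2w(p,t=(.5935,.1541),a=78.54):
    a=np.radians(a); return [t[0]+np.cos(a)*p[0]-np.sin(a)*p[1],t[1]+np.sin(a)*p[0]+np.cos(a)*p[1],p[2]]
for n,p in dict(axis=(0,0,.09),mark=(.061,0,.05),gaugeSide=(-.112,0,.05),corner=(-.22,.055,.05),c2=(-.22,-.055,.05)).items(): print(n,proj(c,[r2w(p)],o).round(0))
E
```

```text
shift [ 0.1416 -0.0109  0.0757] roll 0.012 deg 0.7 | now [0.5398 0.0995 0.2615] ang 143.67 q [ 10.5   5.6  14.1  98.5  -0.  -43.2] t 3.3 F [ 1.   1.1 -0.7] open 0.0512
axis [[305. 248.]]
mark [[328. 274.]]
gaugeSide [[258. 141.]]
corner [[256.  13.]]
c2 [[158.  68.]]
```

View pics/w1.png

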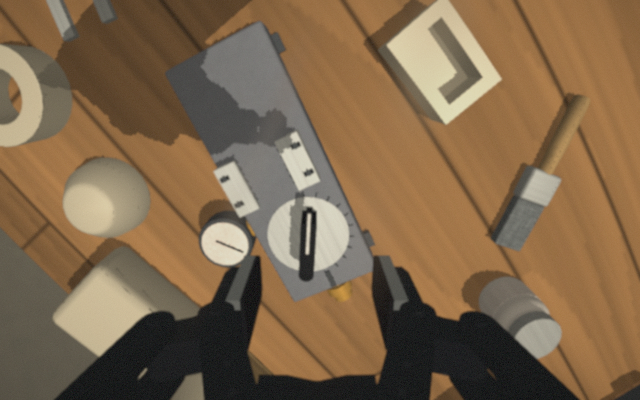

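The wrist picture shows the block's deck corners at about (263,22), (168,73), (297,301) and (373,270), and the dial centre near (308,233). The knob bar runs from nose (310,208) to tail (306,278), and the mark is at (333,281).

```bash
python3 - <<'E'
from h import *
z=np.load("w1.npz"); o=json.loads(str(z["o"])); c={k:z[k] for k in z.files if k!="o"}
P=onplane(c,[(263,22),(168,73),(297,301),(373,270),(333,281),(308.5,233)],.05,o)[:,:2]
I=np.array([(-220,55),(-220,-55),(75,-55),(75,55),(61,0),(0,0)])/1000
for idx in [[0,1,2,3],[0,1,2,3,4,5]]:
    a,b=I[idx],P[idx]; am,bm=a.mean(0),b.mean(0); U,S,V=np.linalg.svd((a-am).T@(b-bm)); R=V.T@U.T; t=bm-R@am
    print(t,np.degrees(np.arctan2(R[1,0],R[0,0])),(1000*(I@R.T+t-P)).round(1).tolist())
K=onplane(c,[(310,207),(306,279)],.09,o)[:,:2];print(K,np.degrees(np.arctan2(*(K[0]-K[1])[::-1])))
W=cloud(c,o); m=(abs(W[...,2]-.09)<.006)
n,l,s,ce=cv2.connectedComponentsWithStats(m.astype(np.uint8))
for i in range(1,n):
    if s[i,4]>60 and s[i,0]>280 and s[i,0]<340:
        q=W[l==i][:,:2]; print(s[i],W[l==i].mean(0),cv2.minAreaRect(q.astype(np.float32)))
g=W[(abs(W[...,2]-.069)<.004)]; g=g[(abs(g[:,0]-.59)<.07)&(g[:,1]<.115)&(g[:,1]>.03)][:,:2]
a=np.radians(78.5);x=(g-[.5935,.154])@np.array([[np.cos(a),-np.sin(a)],[np.sin(a),np.cos(a)]])
for sgn in(1,-1):
    q=x[x[:,1]*sgn>0]; print("wall",len(q),np.percentile(q,[2,50,98],axis=0).round(4).tolist())
E
```

```text
[0.59388804 0.16047042] 77.73101552310881 [[-2.1, -2.0], [1.4, -3.4], [5.1, 0.8], [-4.4, 4.6], [0.1, -4.5], [1.7, 3.0]]
[0.59355253 0.16073568] 77.80211474404773 [[-2.2, -1.9], [1.3, -3.1], [4.7, 1.1], [-4.8, 4.9], [-0.3, -4.2], [1.3, 3.3]]
[[0.5626217  0.12252876]
 [0.61472592 0.18419548]] -130.19555711861452
[299 208  18  74 999] [0.59163808 0.15579357 0.08980455] ((0.5911976099014282, 0.15526020526885986), (0.0812346488237381, 0.01596592552959919), 50.0562858581543)
wall 1348 [[-0.1063, 0.0182], [-0.0806, 0.0301], [-0.053, 0.0416]]
wall 1250 [[-0.1065, -0.0513], [-0.0804, -0.0391], [-0.0533, -0.0279]]
```

```bash
python3 - <<'E'
from h import *
z=np.load("w1.npz"); o=json.loads(str(z["o"])); c={k:z[k] for k in z.files if k!="o"}
W=cloud(c,o); g=W[(abs(W[...,2]-.069)<.004)]; g=g[(abs(g[:,0]-.59)<.07)&(g[:,1]<.115)&(g[:,1]>.03)][:,:2]
print("guide",cv2.minAreaRect(g.astype(np.float32)))
d=W[abs(W[...,2]-.05)<.004]; a=np.radians(78.2); M=np.array([[np.cos(a),-np.sin(a)],[np.sin(a),np.cos(a)]])
x=(d[:,:2]-[.5944,.1591])@M; 
for sg in(1,-1):
  pts=[]
  for xb in np.arange(-.21,-.13,.01):
    q=x[(abs(x[:,0]-xb)<.005)&(x[:,1]*sg>0)&(abs(x[:,1])<.07)]; 
    if len(q): pts.append((xb,sg*np.percentile(abs(q[:,1]),99)))
  pts=np.array(pts); print("edge",pts[:,1].round(4),78.2+np.degrees(np.polyfit(*pts.T,1)[0]))
q=x[(abs(x[:,1])<.04)]; print("end",np.percentile(q[q[:,0]<-.15][:,0],.5))
plan([.5944,.1591,.06],140)
E
```

```text
guide ((0.5827282667160034, 0.07492958009243011), (0.05540529638528824, 0.0942017063498497), 78.2205810546875)
edge [0.0543 0.0545 0.0548 0.0548 0.054  0.0542 0.0544 0.0543] 77.95438959249516
edge [-0.0532 -0.0542 -0.053  -0.0538 -0.0537 -0.0532 -0.0541 -0.054 ] 77.77226849724745
end -0.21919254938529353
shift [ 0.2016 -0.0086  0.0803] roll 0.064 deg 3.7 | now [0.5398 0.0995 0.2615] ang 143.67 q [ 10.5   5.6  14.1  98.5  -0.  -43.2] t 3.3 F [ 1.   1.1 -0.7] open 0.0512
```

Request:
apply_moves:
  commands:
    - [0,-0.009,0.04,0.03,0.2]
    - [0,-0.009,0.08,0.064,0.2]
    - [0.05,-0.009,0.08,0.064,0.2]
    - [0.1,-0.009,0.08,0.064,0.2]
    - [0.15,-0.009,0.08,0.064,0.2]
    - [0.18,-0.009,0.08,0.064,0.2]
    - [0.2,-0.009,0.08,0.064,0.2]
    - [0.2,-0.009,0.08,0.064,-1]
    - [0.2,-0.009,0.08,0.064,-1]
    - [0.2,-0.009,0.08,0.064,-1]
    - [0.2,-0.009,0.08,0.064,-1]
    - [0.2,-0.009,0.08,0.064,-1]
  newtons: 30

```text
time: 4.5
ee_pos: [0.5959, 0.1581, 0.0632]
tcp_rot: [-59.7, 89.8, -9.8]
wrist_force: [3.2, -3.7, -3.9]
opening: 0.0151
```

```bash
python3 -c "
from h import *
plan([.5944,.1591,.06],-12)"
```

```text
shift [ 0.0032  0.0018 -0.0002] roll 2.651 deg 151.9 | now [0.5959 0.1581 0.0632] ang 139.91 q [ 14.9  13.8   1.5  77.5  -0.1 -35. ] t 4.5 F [ 3.2 -3.7 -3.9] open 0.0151
```

Request:
apply_moves:
  commands:
    - [0,0.001,0,0.12,-1]
    - [0,0.001,0,0.25,-1]
    - [0,0.001,0,0.37,-1]
    - [0,0.001,0,0.5,-1]
    - [0,0.001,0,0.62,-1]
    - [0,0.001,0,0.75,-1]
    - [0,0.001,0,0.87,-1]
    - [0,0.001,0,1.0,-1]
    - [0,0.001,0,1.12,-1]
    - [0,0.001,0,1.25,-1]
    - [0,0.001,0,1.37,-1]
    - [0,0.001,0,1.37,-1]

```text
time: 5.7
ee_pos: [0.5962, 0.1573, 0.0633]
tcp_rot: [-0.8, 89.7, -29.8]
wrist_force: [6.3, -7.0, -13.3]
opening: 0.0153
```

```bash
python3 -c "
from h import *
plan([.5944,.1591,.06],-12)"
```

```text
shift [ 0.0032  0.0007 -0.0024] roll 1.275 deg 73.0 | now [0.5962 0.1573 0.0633] ang 61.04 q [14.9 13.8  1.5 77.4 -0.2 43.9] t 5.7 F [  6.3  -7.  -13.3] open 0.0153
```

Request:
apply_moves:
  commands:
    - [0,0,0,0.12,-1]
    - [0,0,0,0.25,-1]
    - [0,0,0,0.37,-1]
    - [0,0,0,0.5,-1]
    - [0,0,0,0.62,-1]
    - [0,0,0,0.75,-1]
    - [0,0,0,0.87,-1]
    - [0,0,0,1.0,-1]
    - [0,0,0,1.12,-1]
    - [0,0,0,1.25,-1]
    - [0,0,0,1.27,-1]
    - [0,0,0,1.27,-1]

```text
time: 6.9
ee_pos: [0.5956, 0.1568, 0.0633]
tcp_rot: [55.2, 89.7, -46.4]
wrist_force: [-4.0, -4.2, -9.2]
opening: 0.0154
```

```bash
python3 -c "
from h import *
plan([.5944,.1591,.06],-12)"
```

```text
shift [ 0.0032 -0.0016 -0.002 ] roll 0.007 deg 0.4 | now [0.5956 0.1568 0.0633] ang -11.62 q [ 14.9  13.8   1.5  77.5  -0.3 116.5] t 6.9 F [-4.  -4.2 -9.2] open 0.0154
```

Request:
apply_moves:
  commands:
    - [0,0,0,0,0.2]
    - [0,0,0,0,0.2]
    - [0,0,0,0,0.2]
    - [-0.03,0,0,0,0.2]
    - [-0.08,0,0,0,0.2]
    - [-0.13,0,0,0,0.2]
    - [-0.18,0,0,0,0.2]
    - [-0.2,0,-0.03,0,0.2]
    - [-0.2,0,-0.03,0,0.2]
    - [-0.2,0,-0.03,0,0.2]

```text
time: 7.9
ee_pos: [0.6012, 0.1876, 0.2637]
tcp_rot: [67.0, 89.6, -34.5]
wrist_force: [-0.3, 0.3, 0.2]
opening: 0.0512
```

```bash
python3 - <<'E'
from h import *
o=bot.get_obs();c=cams.camera("wrist"); np.savez("w2.npz",o=json.dumps({k:np.array(v).tolist() for k,v in o.items()}),**{k:np.array(v) for k,v in c.items()})
cv2.imwrite("pics/w2.png",c["frame"])
W=cloud(c,o); m=(abs(W[...,2]-.09)<.007)
n,l,s,ce=cv2.connectedComponentsWithStats(m.astype(np.uint8))
for i in range(1,n):
    if s[i,4]>60:
        q=W[l==i][:,:2]; r=cv2.minAreaRect(q.astype(np.float32)); 
        if abs(q.mean(0)-[.594,.16]).max()<.03: print(s[i],W[l==i].mean(0),r)
g=W[(abs(W[...,2]-.069)<.004)]; g=g[(abs(g[:,0]-.59)<.07)&(g[:,1]<.115)&(g[:,1]>.03)][:,:2]
print("guide",len(g),cv2.minAreaRect(g.astype(np.float32)))
plan([.5944,.1591,.06],-12)
E
```

```text
[ 308  159   17   79 1147] [0.59525838 0.16344746 0.08978951] ((0.595684826374054, 0.16451570391654968), (0.08018912374973297, 0.015842391178011894), 78.08082580566406)
guide 1972 ((0.582781970500946, 0.07546790689229965), (0.05743852257728577, 0.0940660610795021), 77.99320983886719)
shift [ 0.2028 -0.0016  0.028 ] roll 0.008 deg 0.4 | now [0.6009 0.187  0.2627] ang -11.57 q [ 17.4  17.3  27.9 100.5  -0.3 119. ] t 7.95 F [ 0.6 -0.8  0.2] open 0.051
```

View pics/w2.png

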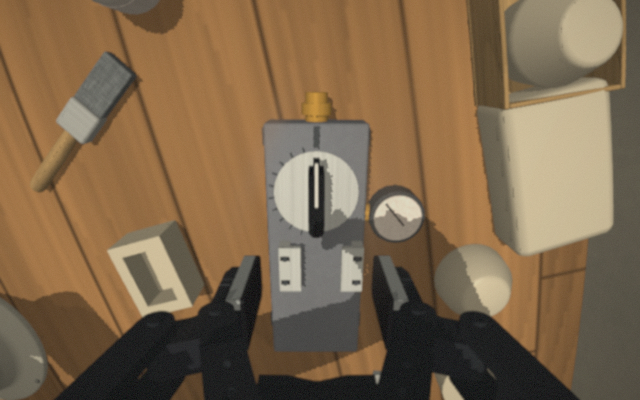

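The knob is on the mark: its bar runs vertically through (317,195), with the nose and white line towards the long mark at (317,135). Depth gives the bar yaw as 78.1° against about 78° for the block. Next is the lock.

```bash
python3 -c "
from h import *
plan([.58,-.29,.25],71)"
```

```text
shift [0.0146 0.0752 0.4715] roll -1.441 deg -82.6 | now [0.6009 0.187  0.2627] ang -11.57 q [ 17.4  17.3  27.9 100.5  -0.3 119. ] t 7.95 F [ 0.6 -0.8  0.2] open 0.051
```

Request:
apply_moves:
  commands:
    - [0,0.007,0.045,-0.13,0.2]
    - [0,0.014,0.09,-0.26,0.2]
    - [0,0.021,0.135,-0.39,0.2]
    - [0,0.028,0.18,-0.52,0.2]
    - [0,0.035,0.225,-0.65,0.2]
    - [0.01,0.042,0.27,-0.78,0.2]
    - [0.01,0.05,0.315,-0.91,0.2]
    - [0.015,0.058,0.36,-1.04,0.2]
    - [0.015,0.066,0.405,-1.17,0.2]
    - [0.015,0.075,0.45,-1.3,0.2]
    - [0.015,0.075,0.47,-1.44,0.2]
    - [0.015,0.075,0.47,-1.44,0.2]

```text
time: 9.15
ee_pos: [0.5785, -0.2917, 0.2478]
tcp_rot: [-53.2, 89.8, -72.3]
wrist_force: [0.7, 0.6, 0.1]
opening: 0.0514
```

```bash
cat > lk.py <<'E'
from h import *
o=bot.get_obs();c=cams.camera("wrist"); cv2.imwrite("pics/w3.png",c["frame"])
print([(np.round(d["rect"]),d["confidence"]) for d in cams.spot_in("lock","wrist")])
W=cloud(c,o); m=(abs(W[...,2]-.010)<.004)|(abs(W[...,2]-.052)<.004)
m=(abs(W[...,2]-.052)<.004)
n,l,s,ce=cv2.connectedComponentsWithStats(m.astype(np.uint8))
for i in range(1,n):
    if s[i,4]>60:
        q=W[l==i][:,:2]; print(s[i],W[l==i].mean(0).round(4),cv2.minAreaRect(q.astype(np.float32)))
p=(W[...,2]>.006)&(W[...,2]<.014); n,l,s,ce=cv2.connectedComponentsWithStats(p.astype(np.uint8))
for i in range(1,n):
    if s[i,4]>800:
        q=W[l==i][:,:2]; print("plate",s[i],q.mean(0).round(4),cv2.minAreaRect(q.astype(np.float32)))
plan([.603,-.318,.022],71)
E
python3 lk.py
```

```text
[(array([287., 150., 442., 226.]), 0.81)]
[  534     1   106   121 11468] [ 0.5595 -0.0035  0.0498] ((0.561279833316803, -0.00020088255405426025), (0.11644676327705383, 0.10981182754039764), 78.24034118652344)
[218  31  33  42 636] [ 0.4464 -0.3258  0.0518] ((0.4462815821170807, -0.3259310722351074), (0.03640506789088249, 0.014814414083957672), 10.423270225524902)
[297 181  15  34 449] [ 0.6015 -0.3128  0.0517] ((0.6020596623420715, -0.3130260407924652), (0.013817067258059978, 0.036011867225170135), 72.31301879882812)
[565 223  55  54 920] [ 0.7609 -0.0265  0.0528] ((0.7683231830596924, -0.020237915217876434), (0.056850846856832504, 0.06923969835042953), 39.26896286010742)
[ 422  241   92   79 3684] [ 0.7577 -0.1667  0.0499] ((0.761780858039856, -0.1677229106426239), (0.10820719599723816, 0.1016402319073677), 81.0846939086914)
[633 258   7  68 255] [0.8495 0.0409 0.0514] ((0.8616549968719482, 0.04192940518260002), (0.10878486186265945, 0.008895049802958965), 1.4664993286132812)
[ 17 273 121  51 486] [ 0.6307 -0.5917  0.052 ] ((0.6185555458068848, -0.612625002861023), (0.15459713339805603, 0.06172376498579979), 57.49629211425781)
plate [ 210    0  183  100 7862] [ 0.4427 -0.271 ] ((0.43187639117240906, -0.25755706429481506), (0.08773056417703629, 0.17012083530426025), 12.112923622131348)
plate [ 292  149  151   74 6183] [ 0.6183 -0.2573] ((0.6248817443847656, -0.2455538809299469), (0.17053672671318054, 0.08862121403217316), 71.64363861083984)
plate [ 251  350   66   34 1037] [ 0.8446 -0.4307] ((0.8558522462844849, -0.4397546947002411), (0.08518997579813004, 0.05848763510584831), 88.23405456542969)
shift [ 0.2268 -0.0191  0.0312] roll -0.005 deg -0.3 | now [ 0.5794 -0.2889  0.2486] ang 70.72 q [-26.5  19.5  29.1  99.4  -0.1  -7.2] t 9.25 F [-0.3  0.2  0.3] open 0.0511
```

View pics/w3.png

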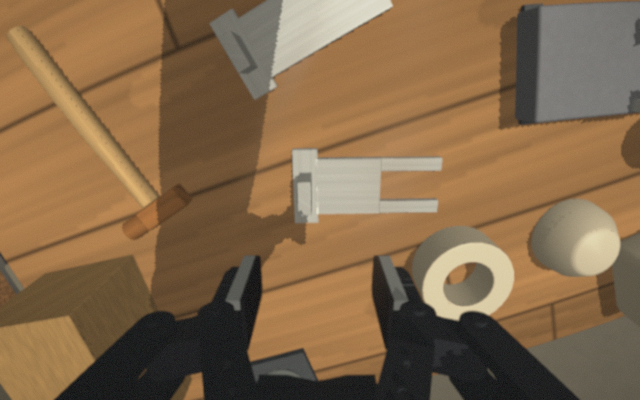

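The picture shows the forked lock at (367,185) with its fin at (305,195), the tines pointing right, and clear space around it.

```bash
python3 -c "
from h import *
plan([.602,-.313,.022],71.7)"
```

```text
shift [ 0.2267 -0.0147  0.0286] roll -0.017 deg -1.0 | now [ 0.5794 -0.2889  0.2486] ang 70.72 q [-26.5  19.5  29.1  99.4  -0.1  -7.2] t 9.25 F [-0.3  0.2  0.3] open 0.0511
```

Request:
apply_moves:
  commands:
    - [0.03,-0.015,0.028,-0.017,0.2]
    - [0.08,-0.015,0.029,-0.017,0.2]
    - [0.13,-0.015,0.029,-0.017,0.2]
    - [0.17,-0.015,0.029,-0.017,0.2]
    - [0.2,-0.015,0.029,-0.017,0.2]
    - [0.22,-0.015,0.029,-0.017,0.2]
    - [0.227,-0.015,0.029,-0.017,0.2]
    - [0.227,-0.015,0.029,-0.017,0.2]
    - [0.227,-0.015,0.029,-0.017,-1]
    - [0.227,-0.015,0.029,-0.017,-1]
    - [0.227,-0.015,0.029,-0.017,-1]
    - [0.227,-0.015,0.029,-0.017,-1]
  newtons: 60

```text
time: 10.45
ee_pos: [0.6031, -0.3138, 0.0236]
tcp_rot: [-25.1, 89.6, -43.4]
wrist_force: [-0.7, 1.1, 6.0]
opening: 0.0131
```

```bash
python3 -c "
from h import *
plan([.602,-.313,.13],71.7)"
```

```text
shift [-1.064e-01  1.000e-04 -7.000e-04] roll -0.0 deg -0.0 | now [ 0.6031 -0.3138  0.0236] ang 71.68 q [-27.4  23.2   8.9  75.3  -0.1  -9.1] t 10.45 F [-0.7  1.1  6. ] open 0.0131
```

Request:
apply_moves:
  commands:
    - [-0.02,0,0,0,-1]
    - [-0.05,0,0,0,-1]
    - [-0.08,0,0,0,-1]
    - [-0.106,0,0,0,-1]
    - [-0.106,0,0,0,-1]

```text
time: 10.95
ee_pos: [0.604, -0.3141, 0.1342]
tcp_rot: [-17.3, 89.3, -35.6]
wrist_force: [0.5, -0.2, -1.5]
opening: 0.0129
```

```bash
python3 -c "
from h import *
plan([.543,-.1172,.12],78)"
```

```text
shift [ 0.0122  0.1678 -0.12  ] roll -0.111 deg -6.3 | now [ 0.604  -0.3141  0.1342] ang 71.67 q [-27.4  21.7  19.2  86.8  -0.1  -9.1] t 10.95 F [ 0.5 -0.2 -1.5] open 0.0129
```

Request:
apply_moves:
  commands:
    - [0,0.028,-0.02,-0.02,-1]
    - [0,0.056,-0.04,-0.04,-1]
    - [0,0.084,-0.06,-0.06,-1]
    - [0,0.112,-0.08,-0.08,-1]
    - [0,0.14,-0.1,-0.1,-1]
    - [0.006,0.16,-0.115,-0.11,-1]
    - [0.012,0.168,-0.12,-0.11,-1]
    - [0.012,0.168,-0.12,-0.11,-1]

```text
time: 11.75
ee_pos: [0.5423, -0.1161, 0.1186]
tcp_rot: [-28.3, 89.4, -40.2]
wrist_force: [0.6, -0.3, -2.0]
opening: 0.0129
```

```bash
cat > see.py <<'E'
from h import *
import sys
o=bot.get_obs();c=cams.camera("wrist"); cv2.imwrite("pics/%s.png"%sys.argv[1],c["frame"])
np.savez("%s.npz"%sys.argv[1],o=json.dumps({k:np.array(v).tolist() for k,v in o.items()}),**{k:np.array(v) for k,v in c.items()})
print("R",toolR(o).round(4).tolist())
E
python3 see.py w4; python3 -c "
from h import *
plan([.543,-.1172,.085],78)"
```

```text
R [[0.0083, 0.2072, 0.9783], [-0.007, 0.9783, -0.2072], [-0.9999, -0.0051, 0.0096]]
shift [ 0.0342  0.     -0.0001] roll -0.0 deg -0.0 | now [ 0.5428 -0.117   0.1192] ang 77.99 q [-12.    4.3  -3.   82.1  -0.3  -0. ] t 11.8 F [-0.2 -0.2 -2.8] open 0.013
```

View pics/w4.png

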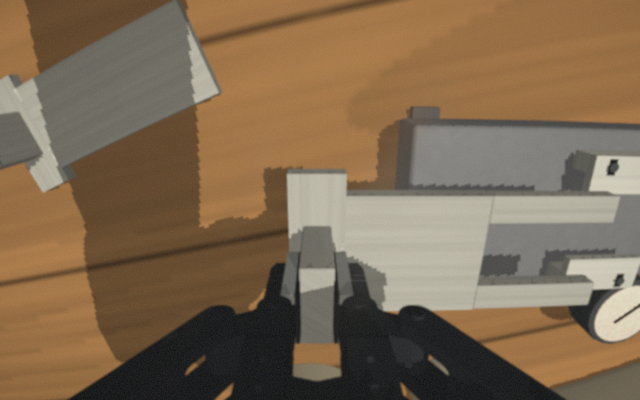

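The held lock is visible with its tine ends at (615,208) and (592,290). The guide's walls are beyond them at about (620,170) and (610,270).

```bash
cat > rel.py <<'E'
from h import *
import sys
z=np.load(sys.argv[1]+".npz"); o=json.loads(str(z["o"])); c={k:z[k] for k in z.files if k!="o"}
W=cloud(c,o); a=np.radians(78.0); M=np.array([[np.cos(a),-np.sin(a)],[np.sin(a),np.cos(a)]])
X=(W[...,:2]-[.5828,.0752])@M; X[...,0]-=.0845   # reg x, guide-centred y
Z=W[...,2]; f=X.reshape(-1,2); zz=Z.ravel()
zp=o["ee_pos"][2]-.0136  # plate top
for x0 in np.arange(-.26,-.12,.015):
    m=(abs(f[:,0]-x0)<.004)&(abs(zz-zp)<.008)&(abs(f[:,1])<.06)
    if m.sum()>10: 
        y=np.sort(f[m,1]); print("plate x",round(x0,3),"y",y[[1,-2]].round(4),"mid",round((y[1]+y[-2])/2,4),"z",np.median(zz[m]).round(4))
for s in(1,-1):
    m=(abs(f[:,0]+.085)<.04)&(abs(zz-.069)<.003)&(abs(f[:,1])<.06)&(f[:,1]*s>0)
    if m.sum(): print("wall",m.sum(),np.percentile(f[m],[2,98],axis=0).round(4).tolist())
R=toolR(o); t=(np.array(o["ee_pos"])[:2]-[.5828,.0752])@M; print("tcp reg",t-[.0845,0])
E
python3 rel.py w4
```

```text
plate x -0.26 y [-0.0036  0.0337] mid 0.0151 z 0.1047
plate x -0.245 y [-0.0322  0.0337] mid 0.0007 z 0.1047
plate x -0.23 y [-0.0324  0.0338] mid 0.0007 z 0.1047
plate x -0.215 y [-0.0325  0.0338] mid 0.0006 z 0.1046
plate x -0.2 y [-0.0329  0.0339] mid 0.0005 z 0.1045
plate x -0.185 y [-0.0321  0.0337] mid 0.0008 z 0.1043
plate x -0.17 y [-0.0324  0.0337] mid 0.0006 z 0.1042
plate x -0.155 y [-0.0327  0.0338] mid 0.0006 z 0.1041
plate x -0.14 y [-0.0322  0.0334] mid 0.0006 z 0.104
plate x -0.125 y [-0.0324  0.0334] mid 0.0005 z 0.1039
wall 1871 [[-0.1125, 0.0241], [-0.0778, 0.0468]]
wall 1898 [[-0.1117, -0.0455], [-0.0578, -0.0222]]
tcp reg [-2.80010036e-01 -2.00232289e-04]
```

Request:
apply_moves:
  commands:
    - [0.02,0,0,0,-1]
    - [0.035,0,0,0,-1]
    - [0.04,0,0,0,-1]
    - [0.042,0,0,0,-1]
    - [0.043,0,0,0,-1]
    - [0.044,0,0,0,-1]
    - [0.045,0,0,0,-1]
    - [0.045,0,0,0,-1]

```text
time: 12.6
ee_pos: [0.5434, -0.1174, 0.0745]
tcp_rot: [-26.2, 89.3, -38.2]
wrist_force: [0.8, 0.3, -2.2]
opening: 0.013
```

```bash
python3 see.py w5; python3 rel.py w5; python3 -c "
from h import *
plan([.543,-.1172,.074],78)"
```

```text
R [[0.0096, 0.208, 0.9781], [-0.0075, 0.9781, -0.2079], [-0.9999, -0.0054, 0.0109]]
plate x -0.26 y [-0.0056  0.0324] mid 0.0134 z 0.0606
plate x -0.245 y [-0.0341  0.0324] mid -0.0009 z 0.0606
plate x -0.23 y [-0.0324  0.0324] mid -0.0 z 0.0605
plate x -0.215 y [-0.0339  0.0324] mid -0.0008 z 0.0605
plate x -0.2 y [-0.0343  0.0325] mid -0.0009 z 0.0604
plate x -0.185 y [-0.0335  0.0323] mid -0.0006 z 0.0601
plate x -0.17 y [-0.0338  0.0322] mid -0.0008 z 0.06
plate x -0.155 y [-0.0336  0.0322] mid -0.0007 z 0.06
plate x -0.14 y [-0.0339  0.0321] mid -0.0009 z 0.0599
plate x -0.125 y [-0.0339  0.0319] mid -0.001 z 0.0597
wall 999 [[-0.1127, -0.0462], [-0.0945, -0.0222]]
tcp reg [-0.28106245 -0.0014931 ]
shift [ 0.0005  0.0001 -0.0004] roll -0.0 deg -0.0 | now [ 0.5434 -0.1174  0.0745] ang 77.99 q [-12.    5.   -7.2  77.1  -0.3  -0. ] t 12.65 F [ 0.5 -0.  -2.3] open 0.0132
```

Request:
apply_moves:
  commands:
    - [0.0005,0,-0.0012,0,-1]
    - [0.0005,0.003,-0.0012,0,-1]
    - [0.0005,0.006,-0.0012,0,-1]
    - [0.0005,0.009,-0.0012,0,-1]
    - [0.0005,0.012,-0.0012,0,-1]
    - [0.0005,0.015,-0.0012,0,-1]
    - [0.0005,0.018,-0.0012,0,-1]
    - [0.0005,0.02,-0.0012,0,-1]
    - [0.0005,0.02,-0.0012,0,-1]

```text
time: 13.55
ee_pos: [0.5465, -0.0971, 0.0739]
tcp_rot: [-24.0, 89.3, -36.0]
wrist_force: [-0.1, 1.0, -0.6]
opening: 0.0129
```

```bash
python3 see.py w6; python3 rel.py w6 | tail -4; python3 -c "
from h import *
plan([.543,-.1172,.074],78)"
```

```text
R [[0.0097, 0.2076, 0.9782], [-0.007, 0.9782, -0.2075], [-0.9999, -0.0049, 0.0109]]
plate x -0.125 y [-0.0328  0.0334] mid 0.0003 z 0.0599
wall 1108 [[-0.1129, 0.0232], [-0.0997, 0.047]]
wall 2250 [[-0.1122, -0.0461], [-0.075, -0.0221]]
tcp reg [-0.26055948 -0.00029743]
shift [-0.     -0.0204  0.0008] roll 0.0 deg 0.0 | now [ 0.5464 -0.0971  0.0739] ang 78.02 q [-9.9  4.9 -7.4 77.1 -0.3  2.1] t 13.6 F [ 0.6  1.5 -0.2] open 0.013
```

Request:
apply_moves:
  commands:
    - [0,0.004,-0.0002,0,-1]
    - [0,0.008,-0.0002,0,-1]
    - [0,0.012,-0.0002,0,-1]
    - [0,0.016,-0.0002,0,-1]
    - [0,0.02,-0.0002,0,-1]
    - [0,0.024,-0.0002,0,-1]
    - [0,0.028,-0.0002,0,-1]
    - [0,0.032,-0.0002,0,-1]
    - [0,0.036,-0.0002,0,-1]
    - [0,0.04,-0.0002,0,-1]
    - [0,0.04,-0.0002,0,-1]

```text
time: 14.7
ee_pos: [0.5547, -0.0572, 0.0737]
tcp_rot: [-19.5, 89.3, -31.5]
wrist_force: [0.3, 2.0, 0.4]
opening: 0.0131
```

```bash
python3 see.py w7; python3 rel.py w7 | tail -5; python3 -c "
from h import *
plan([.543,-.1172,.074],78)"
```

```text
R [[0.0098, 0.2071, 0.9783], [-0.006, 0.9783, -0.207], [-0.9999, -0.0038, 0.0108]]
plate x -0.14 y [-0.0323  0.034 ] mid 0.0009 z 0.06
plate x -0.125 y [-0.032   0.0341] mid 0.001 z 0.0598
wall 4831 [[-0.1121, 0.0235], [-0.0614, 0.047]]
wall 3656 [[-0.1117, -0.0459], [-0.0581, -0.022]]
tcp reg [-2.19823983e-01 -4.78518420e-05]
shift [-0.0001 -0.0611  0.0009] roll 0.001 deg 0.1 | now [ 0.5547 -0.0572  0.0737] ang 78.06 q [-5.7  5.3 -7.  77.1 -0.3  6.2] t 14.75 F [-0.3  1.1 -0.3] open 0.013
```

Request:
apply_moves:
  commands:
    - [0,0.004,0.0002,0,-1]
    - [0,0.008,0.0002,0,-1]
    - [0,0.012,0.0002,0,-1]
    - [0,0.016,0.0002,0,-1]
    - [0,0.02,0.0002,0,-1]
    - [0,0.024,0.0002,0,-1]
    - [0,0.028,0.0002,0,-1]
    - [0,0.032,0.0002,0,-1]
    - [0,0.036,0.0002,0,-1]
    - [0,0.04,0.0002,0,-1]
    - [0,0.042,0.0002,0,-1]
    - [0,0.042,0.0002,0,-1]

```text
time: 15.95
ee_pos: [0.5638, -0.0157, 0.0737]
tcp_rot: [-15.2, 89.3, -27.1]
wrist_force: [0.8, -0.5, 2.6]
opening: 0.0134
```

```bash
python3 see.py w8; python3 rel.py w8 | tail -5; python3 -c "
from h import *
plan([.543,-.1172,.074],78)"
```

```text
R [[0.0103, 0.2066, 0.9784], [-0.0053, 0.9784, -0.2065], [-0.9999, -0.003, 0.0111]]
plate x -0.14 y [-0.0327  0.0337] mid 0.0005 z 0.06
plate x -0.125 y [-0.0301  0.0338] mid 0.0019 z 0.06
wall 5780 [[-0.112, 0.0237], [-0.0582, 0.047]]
wall 3411 [[-0.1103, -0.0454], [-0.0576, -0.022]]
tcp reg [-0.17735868 -0.00030668]
shift [-1.000e-04 -1.036e-01  6.000e-04] roll 0.001 deg 0.1 | now [ 0.5638 -0.0157  0.0736] ang 78.08 q [-1.5  6.1 -6.1 77.2 -0.3 10.5] t 16.0 F [ 0.8 -0.1  4.5] open 0.0133
```

Request:
apply_moves:
  commands:
    - [-0.0002,0.004,0,0,-1]
    - [-0.0002,0.008,0,0,-1]
    - [-0.0002,0.012,0,0,-1]
    - [-0.0002,0.016,0,0,-1]
    - [-0.0002,0.02,0,0,-1]
    - [-0.0002,0.024,0,0,-1]
    - [-0.0002,0.028,0,0,-1]
    - [-0.0002,0.032,0,0,-1]
    - [-0.0002,0.036,0,0,-1]
    - [-0.0002,0.04,0,0,-1]
    - [-0.0002,0.043,0,0,-1]
    - [-0.0002,0.043,0,0,-1]

```text
time: 17.2
ee_pos: [0.5728, 0.0271, 0.0737]
tcp_rot: [-10.3, 89.4, -22.2]
wrist_force: [0.7, 1.4, 1.1]
opening: 0.0129
```

```bash
python3 -c "
from h import *
plan([.543,-.1172,.074],78)"; python3 see.py w9; python3 rel.py w9 | tail -5
```

```text
shift [-0.     -0.1473  0.0006] roll 0.002 deg 0.1 | now [0.5728 0.0271 0.0737] ang 78.12 q [ 2.8  7.4 -4.7 77.3 -0.3 14.7] t 17.2 F [0.7 1.4 1.1] open 0.0129
R [[0.0103, 0.2059, 0.9785], [-0.0042, 0.9786, -0.2059], [-0.9999, -0.002, 0.011]]
plate x -0.14 y [0.0034 0.0446] mid 0.024 z 0.0599
plate x -0.125 y [0.0034 0.0447] mid 0.0241 z 0.0599
wall 6113 [[-0.1112, 0.0237], [-0.0581, 0.0471]]
wall 950 [[-0.1, -0.0347], [-0.057, -0.0217]]
tcp reg [-0.13364288 -0.00017805]
```

Now the last ~8 mm, in steps of 1 mm or less.

Request:
apply_moves:
  commands:
    - [0,0.001,0,0,-1]
    - [0,0.002,0,0,-1]
    - [0,0.003,0,0,-1]
    - [0,0.004,0,0,-1]
    - [0,0.005,0,0,-1]
    - [0,0.006,0,0,-1]
    - [0,0.006,0,0,-1]

```text
time: 17.95
ee_pos: [0.574, 0.033, 0.0737]
tcp_rot: [-8.6, 89.4, -20.5]
wrist_force: [-0.6, -2.0, 1.8]
opening: 0.0131
```

Request:
apply_moves:
  commands:
    - [0,0.0005,0,0,-1]
    - [0,0.001,0,0,-1]
    - [0,0.0015,0,0,-1]
    - [0,0.002,0,0,-1]
    - [0,0.002,0,0,-1]

```text
time: 18.45
ee_pos: [0.5741, 0.0333, 0.0737]
tcp_rot: [-24.8, 89.3, -36.8]
wrist_force: [-3.0, -11.6, 3.7]
opening: 0.013
```

Movement stopped with 12 N of resistance at the expected home position. I'll release, lift, and check.

Request:
apply_moves:
  commands:
    - [0,0,0,0,0.2]
    - [0,0,0,0,0.2]
    - [0,0,0,0,0.2]
    - [-0.02,0,0,0,0.2]
    - [-0.06,0,0,0,0.2]
    - [-0.11,0,0,0,0.2]
    - [-0.16,0,0,0,0.2]
    - [-0.18,0.03,0,0,0.2]
    - [-0.18,0.06,0,0,0.2]
    - [-0.18,0.06,0,0,0.2]

```text
time: 19.45
ee_pos: [0.5855, 0.0963, 0.2537]
tcp_rot: [-16.6, 89.3, -28.4]
wrist_force: [-0.2, -0.8, -0.2]
opening: 0.0514
```

```bash
python3 see.py w10; python3 rel.py w10; python3 - <<'E'
from h import *
z=np.load("w10.npz"); o=json.loads(str(z["o"])); c={k:z[k] for k in z.files if k!="o"}
W=cloud(c,o)
for nm,zc,cen in [("knob",.09,(.595,.163)),("fin",.102,(.574,.034))]:
    m=(abs(W[...,2]-zc)<.005)&(abs(W[...,0]-cen[0])<.045)&(abs(W[...,1]-cen[1])<.05)
    print(nm,m.sum(),cv2.minAreaRect(W[m][:,:2].astype(np.float32)),np.median(W[m][:,2]))
E
```

```text
R [[0.0108, 0.2043, 0.9788], [-0.0059, 0.9789, -0.2043], [-0.9999, -0.0035, 0.0118]]
wall 1449 [[-0.119, 0.0186], [-0.0583, 0.0461]]
wall 1289 [[-0.1114, -0.0463], [-0.0578, -0.0221]]
tcp reg [-0.0633331   0.00177857]
knob 1352 ((0.5950477719306946, 0.16437077522277832), (0.07955817878246307, 0.016639938578009605), 78.29517364501953) 0.08976419100560806
fin 652 ((0.5736715197563171, 0.03470583260059357), (0.01456476654857397, 0.03649962693452835), 78.10185241699219) 0.10169992443271117
```

View pics/w10.png

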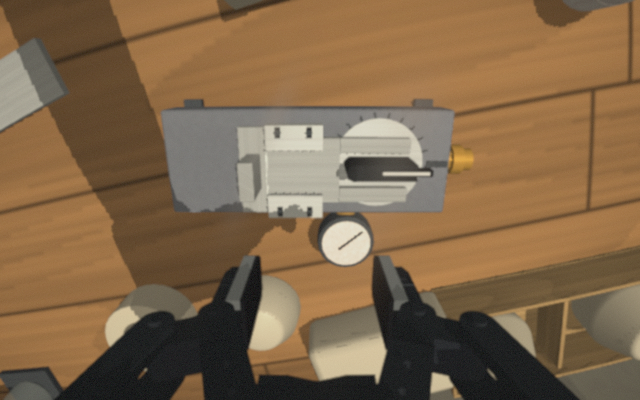

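The lock sits in the guide with its shoulders against the mouth (265,165). The fork straddles the knob (385,170), whose nose is on the mark, and the gripper is clear. Handing in.

```bash
python3 -c "
from h import *
print(bot.job_done())"
```

```text
the job is handed in; nothing more can be done
None
```

The job is done and handed in; the robot's clock read about 19.5 s of the 72 s allowed. The hand-in reports no verdict, so the figures below are my own last checks.

- **Knob:** I turned it clockwise by about 152° in one grasp and let go. It now points along 78.3°, against about 78° for the block, so it is on the mark.
- **Lock:** I fed the forked plate flat under the guide's lips and slid it until the shoulders stopped it. The wrist force stayed below about 5 N while sliding and was about 12 N at the stop.
- **Final position:** The released lock measures x ≈ -126 mm and y ≈ -6 mm in the regulator's frame. Its yaw is 78.1°, and its top is at the height expected for lying flat on the deck.
- **Clearance and other things:** The gripper is clear, at a height of 0.25 m. I touched none of the other loose things, but I did not re-measure their positions.

The first regulator position, from the top camera, was about 5 mm off along the block. I replaced it with the wrist camera's depth measurement before touching anything, and no other checks disagreed.

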